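Put the colour jars away on the cupboard's door racks

TASK

Put every colour jar that stands out on the bench away in the cupboard: turn the hook aside, clear of its pin, open the overlapping right-hand leaf first and then the leaf that it covers, both at about a right angle, and stand each jar upright in the door rack that already holds the jar of the same colour. Then shut the covered leaf first and the overlapping leaf over it, both fully home and without slamming, and turn the hook back over its pin as you found it. Leave the tools, the clay and everything else on the bench where they are.

Things in the scene. Friction and masses are not known exactly. Their poses are not given: they have to be found in the camera images.
- cupboard: fixed low plywood cupboard, 170 mm deep (x), 404 wide (y), 240 high, top board 10 mm thick; two green leaves form its front. Origin at the centre of its underside, on the bench; it faces its own -x (toward the robot), +y is the left as the robot sees it. Hinge lines: 92 mm in front of the origin (x = -92), y = -200 (right leaf) and +200 mm (left leaf). Its place and yaw vary a little
- leaf_right (a joint): angle (rad) of the right leaf (hinge at the cupboard's -y side), latched and overlapping: a pale strip on its free edge, 30 mm wide, 6 thick, lies 16 mm over the left leaf's front, so the left leaf opens after it and shuts before it. 0 = shut; opens toward the robot to a stop at 1.6; stays where left (0.1 N m). Panel 14 mm thick, 198 wide, 20 to 239 mm above the bench
- leaf_left (a joint): angle (rad) of the left leaf (hinge at the cupboard's +y side), the one covered by the strip of the right leaf. 0 = shut; opens toward the robot to a stop at 1.6; stays where left (0.1 N m). Panel as the right one. Each leaf has a wooden rack on its inner face that swings with it
- hook (a joint): angle (rad) of the brass hook on the cupboard's top; it turns level, anticlockwise from above as it opens. At 0 its bent end lies in front of a steel pin (8 mm thick, 15 mm up from the right leaf's top edge, 90 mm from the hinge line) and holds the leaf shut, 2.5 mm of play; clear of the pin from 0.6; stop at 1.6, lying along the cupboard's -y. Stays where left (0.7 N at the knob)
- hook_knob (a point): point on the hook's upright brass knob, 12 mm in diameter: the knob stands from 246 to 290 mm above the bench, this point is 9 mm below its top. It goes round with the hook, 57.6 mm from the pivot
- hook_pivot (a point): point on the hook's upright pivot axis, at the height of hook_knob (281 mm), 47 mm in front of the cupboard's origin and 110 mm to its right (-y). At hook = 0 the knob lies straight ahead of it: 57.5 mm along the cupboard's -x and 4 mm to the right (-y)
- leaf_right_handle (a point): middle of the right leaf's handle, an upright round steel bar 10 mm in diameter from 155 to 225 mm above the bench, 35 mm off the leaf's front face (42 mm from the middle of its thickness), 168.5 mm from the hinge line; the point is 200 mm above the bench and swings with the leaf
- leaf_left_handle (a point): the same for the left leaf, 150 mm from its hinge line
- leaf_right_hinge (a point): point on the right leaf's upright hinge line (in the middle of the panel's thickness), 142 mm above the bench; its axes turn with the leaf: z up, y from the hinge along the leaf to its free edge, x from the leaf's front to its inner side
- leaf_left_hinge (a point): point on the left leaf's upright hinge line (in the middle of the panel's thickness), 142 mm above the bench; its axes turn with the leaf: z up, -y from the hinge along the leaf to its free edge, x from the leaf's front to its inner side
- rack_right (a point): centre of the floor of the right leaf's rack: an open wooden trough, floor 142 mm above the bench, 151 mm long (y, along the leaf, from hinge to free edge) and 50 wide (x, away from the leaf) inside, rims 4 mm thick, 25 high; holds three jars in a row. 50 mm from the middle of the panel's thickness, 95.5 mm from the hinge line. A jar in it ends 15 mm below the leaf's top edge
- rack_left (a point): the same for the rack on the left leaf; here y points from the free edge to the hinge
- red_kept: closed jar of red-brown powder colour with a black cap, about 160 g, weight low: body 40 mm in diameter and 50 mm high, cap 26 mm in diameter from 52 to 82 mm above the underside; origin at the centre of the underside, z up along the jar. From the start it stands near the hinge end of one of the two door racks, right or left: red-brown jars belong in that rack
- white_kept: closed jar of white powder colour with a blue cap, about 160 g, weight low: body 40 mm in diameter and 50 mm high, cap 26 mm in diameter from 52 to 82 mm above the underside; origin at the centre of the underside, z up along the jar. From the start it stands near the hinge end of the other door rack: white jars belong in that rack
- red_1: closed jar of red-brown powder colour with a black cap, about 160 g, weight low: body 40 mm in diameter and 50 mm high, cap 26 mm in diameter from 52 to 82 mm above the underside; origin at the centre of the underside, z up along the jar. If present it starts on the bench, left or right of the cupboard's front; may be absent
- red_2: closed jar of red-brown powder colour with a black cap, about 160 g, weight low: body 40 mm in diameter and 50 mm high, cap 26 mm in diameter from 52 to 82 mm above the underside; origin at the centre of the underside, z up along the jar. If present it starts on the bench, left or right of the cupboard's front; may be absent
- white_1: closed jar of white powder colour with a blue cap, about 160 g, weight low: body 40 mm in diameter and 50 mm high, cap 26 mm in diameter from 52 to 82 mm above the underside; origin at the centre of the underside, z up along the jar. If present it starts on the bench, left or right of the cupboard's front; may be absent
- white_2: closed jar of white powder colour with a blue cap, about 160 g, weight low: body 40 mm in diameter and 50 mm high, cap 26 mm in diameter from 52 to 82 mm above the underside; origin at the centre of the underside, z up along the jar. If present it starts on the bench, left or right of the cupboard's front; may be absent
- modelling_stick: boxwood modelling stick, 195 mm long, 12 mm thick, lying on the bench; leave alone. Origin near its middle, on the bench, x along it
- loop_tool: wire loop tool with a dark wooden handle, 180 mm long, 12 mm thick, lying on the bench; leave alone. Origin near its middle, on the bench, x along it
- clay_lump: lump of brown clay, about 95 mm across and 50 mm high; leave alone. Origin at the centre of its underside
- wood_rib: flat boxwood rib, 100 by 50 by 5 mm, lying on the bench; leave alone. Origin at the centre of its underside
There are look-alikes about, which are no part of the job. Leave any pink look-alike of the white_2 alone. Leave any yellow look-alike of the red_2 alone.

How it is judged (in metres and radians):
On the way, in this order (a step that is already met when the one before it is completed fails the run):
1. the hook is turned aside (beyond 0.6 rad) with both leaves still shut (value of joint hook above 0.6 rad and value of joint each of leaf_right, leaf_left below 0.1 rad), for 0.1 s.
2. the right (overlapping) leaf is open beyond 1.3 rad with the left leaf still shut (value of joint leaf_right above 1.3 rad and value of joint leaf_left below 0.15 rad), for 0.1 s.
3. both leaves are open beyond 1.3 rad (value of joint each of leaf_right, leaf_left above 1.3 rad), for 0.2 s.
4. every jar present stands in the rack of its own colour, both leaves open ((((x of red_kept in the frame of rack_right between -0.014 and 0.014 m and y of red_kept in the frame of rack_right between -0.075 and 0.075 m and z of red_kept in the frame of rack_right between -0.006 and 0.012 m and angle between red_kept's own z axis and vertical below 0.2 rad) and (x of red_1 in the frame of rack_right between -0.014 and 0.014 m and y of red_1 in the frame of rack_right between -0.075 and 0.075 m and z of red_1 in the frame of rack_right between -0.006 and 0.012 m and angle between red_1's own z axis and vertical below 0.2 rad) and (x of red_2 in the frame of rack_right between -0.014 and 0.014 m and y of red_2 in the frame of rack_right between -0.075 and 0.075 m and z of red_2 in the frame of rack_right between -0.006 and 0.012 m and angle between red_2's own z axis and vertical below 0.2 rad) and (x of white_kept in the frame of rack_left between -0.014 and 0.014 m and y of white_kept in the frame of rack_left between -0.075 and 0.075 m and z of white_kept in the frame of rack_left between -0.006 and 0.012 m and angle between white_kept's own z axis and vertical below 0.2 rad) and (x of white_1 in the frame of rack_left between -0.014 and 0.014 m and y of white_1 in the frame of rack_left between -0.075 and 0.075 m and z of white_1 in the frame of rack_left between -0.006 and 0.012 m and angle between white_1's own z axis and vertical below 0.2 rad) and (x of white_2 in the frame of rack_left between -0.014 and 0.014 m and y of white_2 in the frame of rack_left between -0.075 and 0.075 m and z of white_2 in the frame of rack_left between -0.006 and 0.012 m and angle between white_2's own z axis and vertical below 0.2 rad)) or ((x of red_kept in the frame of rack_left between -0.014 and 0.014 m and y of red_kept in the frame of rack_left between -0.075 and 0.075 m and z of red_kept in the frame of rack_left between -0.006 and 0.012 m and angle between red_kept's own z axis and vertical below 0.2 rad) and (x of red_1 in the frame of rack_left between -0.014 and 0.014 m and y of red_1 in the frame of rack_left between -0.075 and 0.075 m and z of red_1 in the frame of rack_left between -0.006 and 0.012 m and angle between red_1's own z axis and vertical below 0.2 rad) and (x of red_2 in the frame of rack_left between -0.014 and 0.014 m and y of red_2 in the frame of rack_left between -0.075 and 0.075 m and z of red_2 in the frame of rack_left between -0.006 and 0.012 m and angle between red_2's own z axis and vertical below 0.2 rad) and (x of white_kept in the frame of rack_right between -0.014 and 0.014 m and y of white_kept in the frame of rack_right between -0.075 and 0.075 m and z of white_kept in the frame of rack_right between -0.006 and 0.012 m and angle between white_kept's own z axis and vertical below 0.2 rad) and (x of white_1 in the frame of rack_right between -0.014 and 0.014 m and y of white_1 in the frame of rack_right between -0.075 and 0.075 m and z of white_1 in the frame of rack_right between -0.006 and 0.012 m and angle between white_1's own z axis and vertical below 0.2 rad) and (x of white_2 in the frame of rack_right between -0.014 and 0.014 m and y of white_2 in the frame of rack_right between -0.075 and 0.075 m and z of white_2 in the frame of rack_right between -0.006 and 0.012 m and angle between white_2's own z axis and vertical below 0.2 rad))) and linear speed of each of red_kept, red_1, red_2, white_kept, white_1, white_2 below 0.03 m/s and value of joint each of leaf_right, leaf_left above 1 rad), for 0.2 s.
5. the left (covered) leaf is shut while the right leaf is still open (value of joint leaf_left below 0.05 rad and value of joint leaf_right above 0.3 rad), for 0.1 s.
6. the right leaf is shut over it, the hook not yet back (value of joint each of leaf_left, leaf_right below 0.04 rad and value of joint hook above 0.4 rad), for 0.1 s.
At the end, for the whole second after the job is handed in: Both leaves are shut (within 0.04 rad), the hook is over its pin again (within 0.2 rad of its stop), and every jar present stands upright (within 0.2 rad) and still on a rack floor, all red-brown jars (kept one included) in one rack, all white ones in the other (value of joint each of leaf_right, leaf_left below 0.04 rad and value of joint hook below 0.2 rad and (((x of red_kept in the frame of rack_right between -0.014 and 0.014 m and y of red_kept in the frame of rack_right between -0.075 and 0.075 m and z of red_kept in the frame of rack_right between -0.006 and 0.012 m and angle between red_kept's own z axis and vertical below 0.2 rad) and (x of red_1 in the frame of rack_right between -0.014 and 0.014 m and y of red_1 in the frame of rack_right between -0.075 and 0.075 m and z of red_1 in the frame of rack_right between -0.006 and 0.012 m and angle between red_1's own z axis and vertical below 0.2 rad) and (x of red_2 in the frame of rack_right between -0.014 and 0.014 m and y of red_2 in the frame of rack_right between -0.075 and 0.075 m and z of red_2 in the frame of rack_right between -0.006 and 0.012 m and angle between red_2's own z axis and vertical below 0.2 rad) and (x of white_kept in the frame of rack_left between -0.014 and 0.014 m and y of white_kept in the frame of rack_left between -0.075 and 0.075 m and z of white_kept in the frame of rack_left between -0.006 and 0.012 m and angle between white_kept's own z axis and vertical below 0.2 rad) and (x of white_1 in the frame of rack_left between -0.014 and 0.014 m and y of white_1 in the frame of rack_left between -0.075 and 0.075 m and z of white_1 in the frame of rack_left between -0.006 and 0.012 m and angle between white_1's own z axis and vertical below 0.2 rad) and (x of white_2 in the frame of rack_left between -0.014 and 0.014 m and y of white_2 in the frame of rack_left between -0.075 and 0.075 m and z of white_2 in the frame of rack_left between -0.006 and 0.012 m and angle between white_2's own z axis and vertical below 0.2 rad)) or ((x of red_kept in the frame of rack_left between -0.014 and 0.014 m and y of red_kept in the frame of rack_left between -0.075 and 0.075 m and z of red_kept in the frame of rack_left between -0.006 and 0.012 m and angle between red_kept's own z axis and vertical below 0.2 rad) and (x of red_1 in the frame of rack_left between -0.014 and 0.014 m and y of red_1 in the frame of rack_left between -0.075 and 0.075 m and z of red_1 in the frame of rack_left between -0.006 and 0.012 m and angle between red_1's own z axis and vertical below 0.2 rad) and (x of red_2 in the frame of rack_left between -0.014 and 0.014 m and y of red_2 in the frame of rack_left between -0.075 and 0.075 m and z of red_2 in the frame of rack_left between -0.006 and 0.012 m and angle between red_2's own z axis and vertical below 0.2 rad) and (x of white_kept in the frame of rack_right between -0.014 and 0.014 m and y of white_kept in the frame of rack_right between -0.075 and 0.075 m and z of white_kept in the frame of rack_right between -0.006 and 0.012 m and angle between white_kept's own z axis and vertical below 0.2 rad) and (x of white_1 in the frame of rack_right between -0.014 and 0.014 m and y of white_1 in the frame of rack_right between -0.075 and 0.075 m and z of white_1 in the frame of rack_right between -0.006 and 0.012 m and angle between white_1's own z axis and vertical below 0.2 rad) and (x of white_2 in the frame of rack_right between -0.014 and 0.014 m and y of white_2 in the frame of rack_right between -0.075 and 0.075 m and z of white_2 in the frame of rack_right between -0.006 and 0.012 m and angle between white_2's own z axis and vertical below 0.2 rad))) and linear speed of each of red_kept, red_1, red_2, white_kept, white_1, white_2 below 0.03 m/s); the robot touches nothing.
It fails at once if a leaf is slammed (shut faster than 2 rad/s) (velocity of joint any of leaf_right, leaf_left below -2 rad/s).
It fails at once if a tool, the clay lump or the rib is pushed more than 30 mm out of its place (distance of any of modelling_stick, loop_tool, clay_lump, wood_rib from where it was at the start of the episode above 0.03 m).
Of red_1, red_2, white_1, white_2 only 2 to 4 are there at a start; the rules pass over those that are not, and their reading is None.
At some moment in a run one of red_1, red_2, white_1, white_2 may be knocked a few centimetres aside while the robot is not near it.
It also fails if it takes over 210 s, if anything falls off the work surface, if the arm or the gripper's body presses on something with over 40 N, if the wrist force passes 120 N, or if a joint passes its speed limit or range.

ROBOT

A 6-joint arm with a two-finger parallel gripper is mounted at the origin on the work surface. World frame = base frame: x ahead of the robot, y to its left, z up, the work surface at z = 0. Lengths are in m, angles in degrees, forces in N, time in s.
With the tool pointing down it reaches from about 0.4 to 0.825 m from the base axis. Payload 7 kg.
Tool frame: the origin (TCP) lies at the very end of the fingers, on their centre line; the grasp point (between the pads) lies 19 mm behind it; z points along the fingers, y is the line along which they close (so a half turn about z gives the same grasp; the last joint's range is limited). The gripper opens to 88 mm and grips with 3 to 60 N. Pads are 19 mm wide; open, the fingers measure 130 mm over their backs; the gripper's body (78 mm by 193 mm) begins 47 mm behind the grasp point.
Start: joints at [-57.978, 20.546, 0.682, 0, -70.136, -16.507], TCP at [0.181, -0.65, 0.227] pointing down, gripper open.
Joint ranges: [-176.03, 176.03], [-82.01, 121.73], [-58.28, 71.71], [-173.87, 95.51], [-174.79, -0.11], [-173.66, 173.66]. Speed limits (degrees/s): [136.94, 136.94, 172.46, 180, 180, 180].

INTERFACE

Orientations are given as [roll, pitch, yaw] about the fixed x, y, z axes, in that order (R = Rz(yaw) Ry(pitch) Rx(roll)).
In Python, from plant import get_state, imaging, r, finder gives the robot as it stands.
- The arm moves only by the shell command python3 -m handwheel 'ROWS' [FORCE]. ROWS is JSON, a list of rows, each a list of 5 numbers: the closure, from 0 (fully open) to 1 (shut), then the shift along the world's x, y, z in cm, then the turn about the world's z in degrees. A call has 1 to 8 rows; each row is the pose to reach, as a shift and turn from the pose commanded when the call began; what a row does not reach only later rows make up. A row lasts 1/8 s, in which the tool goes at most 62.5 mm and 10.7 degrees, less where a joint would pass 70% of its speed; a pose out of reach is approached as far as the arm can. A call with a gripper value outside its range is refused whole. The fingers move at their own pace and stop on an object; FORCE is the grip in N (left out, the last holds). Time passes only in rows, so rows that repeat a pose let the fingers close. It gives the time, the measured TCP pose, the force, the opening and the grip force at its end, in the units of the state.
- get_state(): the state, without advancing time (a new reading comes with each control period).
- imaging.capture(name): name is "side" or "top"; returns (picture, depth): 420x560x3 uint8, red, green, blue; 420x560 float32, m along the optical axis (not along the pixel's ray), 0 where there is no reading.
- imaging.get_calibration(name): a dict with "fx", "fy", "cx", "cy" (pixels), "rvec" (rotation vector, rad) and "tvec" (3), from world to camera coordinates, as OpenCV has them. Camera axes: x right, y down, z forward; pixel columns grow to the right and rows downward; lengths in m; the calibration is good to about 2 mm. A picture is of the moment at which its call begins. get_calibration takes no time and is no camera call.
- r.close_job(): hands the job in; it is judged then, once.
Trained networks look in the newest picture that a camera, given by its name, has taken for a name from the list of things; names that differ only in an ending like _2 or _b are one class to them, and where a whole thing is asked for, a point or a joint stands for the part that bears it (a point fixed in the world has none). Each returns a list of dicts, best first, with "p" (0 to 1); they miss things now and then, are a little off and sometimes report something else, mostly with a low value. They report only what shows in the picture. A call takes as long as a camera call. They do not tell look-alikes from the thing itself.
- finder.cut_out(camera, query): "region" (420x560 bool, what is visible of it) and "pixel" ([column, row] in pixels, amid what is visible of it).
The state is a dict: "time_s": time; "joints": joint angles; "qd": joint speeds; "joint_torque": joint torques, N m; "tcp_pos": TCP position; "eef_rot": TCP orientation; "contact_force": force on the tool from outside, world axes, zero at the start; "moment": the same for the moment, N m; "gripper_width": finger opening in m; "gripper_force": force on a finger pad.
Only numpy, scipy, OpenCV 4.12 (cv2) and the standard library are available. Lean on these libraries where they do the work, as an engineer would, in place of code of your own. Each camera call takes 0.05 s, during which the arm holds its last target. There are 200 camera calls.

## Working session

There is one attempt and no reset: what is moved stays moved. The work goes in short steps, Python scripts to look and compute and a shell command to move; the robot and the scene stay as the last step left them, time stands still between calls to the robot, and variables do not carry over. Pictures are saved under pics/ and viewed, at most 14 in all, crops included, and the job is handed in when it is done.

```bash
ls; mkdir -p pics; cat > h.py <<'E'
import numpy as np, cv2
from plant import get_state, imaging, r, finder
def cal(n):
    c=imaging.get_calibration(n); K=np.array([[c['fx'],0,c['cx']],[0,c['fy'],c['cy']],[0,0,1.]])
    R=cv2.Rodrigues(np.array(c['rvec'],float))[0]; return K,R,np.array(c['tvec'],float).ravel()
def cloud(n,d):
    K,R,t=cal(n); v,u=np.mgrid[:d.shape[0],:d.shape[1]]
    P=np.stack([(u-K[0,2])/K[0,0]*d,(v-K[1,2])/K[1,1]*d,d],-1)
    W=(P-t)@R; W[d<=0]=np.nan; return W
def proj(n,p):
    K,R,t=cal(n); q=(np.atleast_2d(p)@R.T+t)@K.T; return q[:,:2]/q[:,2:]
def save(f,im): cv2.imwrite('pics/'+f,im[:,:,::-1])
E
python3 - <<'E'
from h import *
s=get_state(); print(s)
for n in('side','top'):
    im,d=imaging.capture(n); save(n+'0.png',im); np.save(n+'0.npy',d)
    K,R,t=cal(n); print(n,K[0,0],'campos',-R.T@t,'axis',R[2])
E
```

```text
pics
{'time_s': 0.0, 'joints': array([-5.79761192e+01,  2.05911114e+01,  6.32251122e-01, -2.00700280e-02,
       -7.01351180e+01, -1.65083057e+01]), 'qd': array([-0.05341416, -0.09416542,  0.04279225,  0.06616584,  0.02363415,
        0.02383791]), 'joint_torque': array([-1.21117257e-03, -5.82717526e+01,  2.93045640e+01,  6.99696332e+00,
        6.82184284e-03, -1.43486518e-04]), 'tcp_pos': array([ 0.18041588, -0.64992397,  0.22561493]), 'eef_rot': array([ 1.79904534e+02, -8.61767251e-03, -1.64491253e+02]), 'contact_force': array([-0.14057447, -0.06772391,  0.36555514]), 'moment': array([0.02859013, 0.00120105, 0.01441682]), 'gripper_force': 0.0, 'gripper_width': 0.08749930858208552}
side 449.69189410965976 campos [-0.07757879  0.78486054  1.08400825] axis [ 0.44278927 -0.58063494 -0.68322817]
top 534.3378566336629 campos [0.19877244 0.00756339 1.75914046] axis [ 2.08121406e-01  2.51520705e-04 -9.78102969e-01]
```

View pics/side0.png

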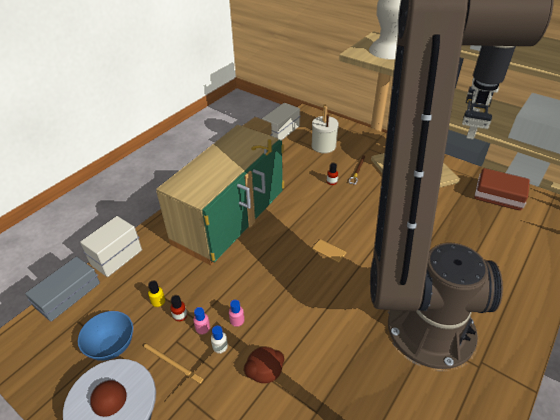

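View pics/top0.png

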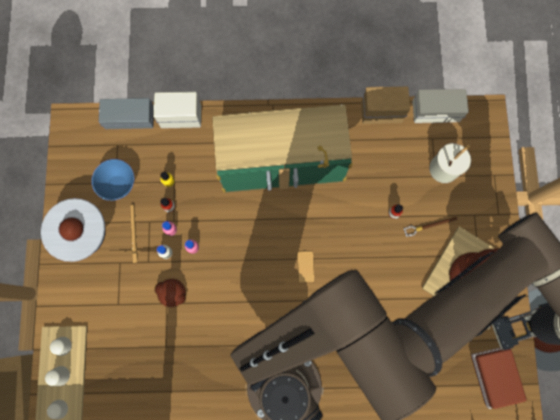

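Candidates (side image): yellow jar (155,293), red (178,307), pink (201,320), pink (236,313), white (218,339), red right (332,173). By description: the red ones at (178,307) and (332,173), and the white one at (218,339). The yellow and both pink ones are look-alikes. I'll check this in a crop.

```bash
python3 - <<'E'
from h import *
im,d=imaging.capture('top'); sm,sd=imaging.capture('side')
W=cloud('top',d); S=cloud('side',sd)
for nm,C,I in(('top',W,im),('side',S,sm)):
    z=C[...,2]; box=(C[...,0]>.35)&(C[...,0]<1.1)&(abs(C[...,1])<.35)
    m=box&(abs(z-.24)<.006)
    hsv=cv2.cvtColor(I,cv2.COLOR_RGB2HSV)
    green=(hsv[...,0]>60)&(hsv[...,0]<95)&(hsv[...,1]>100)
    p=C[m][:,:2].astype(np.float32); print(nm,m.sum(),'z',np.median(z[m]),cv2.minAreaRect(p))
    mb=m&~green; q=C[mb][:,:2].astype(np.float32); print('board',cv2.minAreaRect(q))
    k=box&(z>.262)&(z<.30); 
    P=C[k]; print('hook hi',len(P),np.round(P[:40],3).tolist() if len(P)<15 else (P.mean(0),P.min(0),P.max(0)))
    g=green&box&(z>.05)&(z<.22)
    if nm=='side':
        # front plane fit
        Q=C[g][:,:2]; vx,vy,x0,y0=cv2.fitLine(Q.astype(np.float32),cv2.DIST_HUBER,0,.01,.01).ravel(); print('front',np.degrees(np.arctan2(vy,vx)),x0,y0)
for cam,C in(('side',S),('top',W)):
  (imaging.capture(cam))
  for q in('red_1','white_1','modelling_stick','loop_tool','clay_lump','wood_rib','hook_knob','leaf_right_handle','leaf_left_handle'):
    for o in finder.cut_out(cam,q)[:6]:
        if o['p']<.3: continue
        P=C[o['region']]; P=P[np.isfinite(P[:,0])]
        top=P[P[:,2]>P[:,2].max()-.012] if len(P) else P
        print(cam,q,round(o['p'],2),np.round(o['pixel']),np.round(np.median(top,0),3) if len(P) else '', np.round([P[:,:2].min(0),P[:,:2].max(0)],3).tolist() if len(P) else '')
crop=cv2.resize(sm[270:360,130:260],None,fx=5,fy=5,interpolation=cv2.INTER_CUBIC)[:,:650]
c2=cv2.resize(sm[120:210,230:370],None,fx=4,fy=4)
save('crop1.png',cv2.resize(np.vstack([crop,cv2.copyMakeBorder(c2,0,0,0,650-560,cv2.BORDER_CONSTANT)]),(470,587)))
E
```

```text
top 7079 z 0.24081893757898437 ((0.7163770794868469, -0.009016498923301697), (0.22262680530548096, 0.40461546182632446), 4.193527698516846)
board ((0.7163770794868469, -0.009016498923301697), (0.22262680530548096, 0.40461546182632446), 4.193527698516846)
hook hi 26 (array([ 0.64304255, -0.1307049 ,  0.28387431]), array([ 0.63716736, -0.13664464,  0.26266731]), array([ 0.65016345, -0.12541698,  0.29491514]))
side 4820 z 0.24051541986213015 ((0.7306709289550781, -0.006393030285835266), (0.1947537511587143, 0.4079430401325226), 4.282530307769775)
board ((0.7306709289550781, -0.006393030285835266), (0.1947537511587143, 0.4079430401325226), 4.282530307769775)
hook hi 32 (array([ 0.64426389, -0.12764383,  0.28041129]), array([ 0.63737075, -0.13417398,  0.26263648]), array([ 0.65192544, -0.12150332,  0.29392688]))
front -85.852554 0.64132005 0.014247654
side red_1 0.73 [333. 172.] [ 0.548 -0.374  0.082] [[0.531, -0.388], [0.567, -0.356]]
side red_1 0.56 [179. 306.] [0.583 0.378 0.083] [[0.566, 0.335], [0.624, 0.397]]
side white_1 0.89 [201. 320.] [0.507 0.368 0.082] [[0.487, 0.327], [0.57, 
[... 1395 characters left out ...]
 white_1 0.48 [163. 250.] [0.43  0.376 0.084] [[0.411, 0.36], [0.447, 0.394]]
top white_1 0.43 [188. 248.] [0.446 0.291 0.085] [[0.426, 0.271], [0.464, 0.309]]
top modelling_stick 0.52 [314. 173.] [ 0.652 -0.12   0.245] [[0.603, -0.251], [0.736, 0.005]]
top modelling_stick 0.48 [134. 239.] [0.497 0.486 0.019] [[0.4, 0.476], [0.589, 0.503]]
top loop_tool 0.77 [436. 227.] [ 0.509 -0.519  0.014] [[0.47, -0.584], [0.53, -0.414]]
top clay_lump 0.83 [174. 290.] [0.299 0.358 0.051] [[0.255, 0.309], [0.342, 0.411]]
top leaf_right_handle 0.95 [312. 172.] [ 0.654 -0.124  0.247] [[0.603, -0.251], [0.733, 0.005]]
top leaf_left_handle 0.78 [252. 179.] [0.64  0.084 0.241] [[0.597, -0.011], [0.655, 0.188]]
```

View pics/crop1.png

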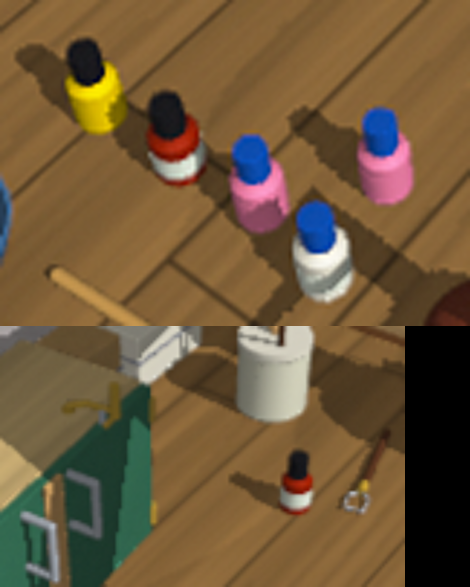

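Crop check: red-brown/black-cap jars at side (178,307) and (332,173), and one white/blue-cap jar at (218,339). Yellow (155,293) and pink (201,320), (236,313) are look-alikes and stay put. Cupboard origin is about (0.7425,-0.0065) with yaw 4.2°. Next I'll move to the hook knob.

```bash
python3 -m handwheel '[[0,0,0,6,0],[0,0,0,12,0],[0,4,4,12,7],[0,8,8,12,14],[0,12,12,12,21],[0,16,16,12,28.5],[0,20,21,12,28.5],[0,24,26,12,28.5]]' 10; python3 -m handwheel '[[0.3,4,4.5,0,0],[0.5,8,9,0,0],[0.5,12,13.5,0,0],[0.5,16,18,0,0],[0.5,20,22,0,0],[0.5,22.5,26,0,0],[0.5,22.5,26,0,0],[0.5,22.5,26,0,0]]'; python3 - <<'E'
from h import *
im,d=imaging.capture('top');sm,sd=imaging.capture('side')
for n,I,D in(('top',im,d),('side',sm,sd)):
    C=cloud(n,D); k=(abs(C[...,0]-.645)<.03)&(abs(C[...,1]+.13)<.03)&(C[...,2]>.262)&(C[...,2]<.293)
    P=C[k]; print(n,len(P),P.mean(0) if len(P) else '',P.min(0) if len(P) else '',P.max(0) if len(P) else '')
E
```

```text
time_s: 2.2
tcp_pos: [0.4196, -0.3911, 0.3468]
eef_rot: [-180.0, 0.0, -136.0]
contact_force: [0.9, -0.3, -0.2]
gripper_width: 0.0876
gripper_force: 0.0
time_s: 3.2
tcp_pos: [0.6436, -0.1327, 0.3464]
eef_rot: [180.0, -0.0, -136.0]
contact_force: [-0.3, -1.2, -0.2]
gripper_width: 0.0438
gripper_force: 0.0
top 0   
side 30 [ 0.64468258 -0.12811309  0.28035325] [ 0.63929155 -0.13423432  0.26344977] [ 0.65254078 -0.12265107  0.29220728]
```

```bash
python3 -m handwheel '[[0.5,0.2,0.3,-4,0],[0.5,0.2,0.3,-8,0],[0.5,0.2,0.3,-8,0],[0.95,0.2,0.3,-8,0],[0.95,0.2,0.3,-8,0],[0.95,0.2,0.3,-8,0],[0.95,0.2,0.3,-8,0]]' 10
```

```text
time_s: 4.18
tcp_pos: [0.6461, -0.1298, 0.2674]
eef_rot: [-179.9, 0.1, -136.0]
contact_force: [0.1, 1.2, 2.4]
gripper_width: 0.0113
gripper_force: 10.0
```

```bash
python3 -m handwheel '[[0.95,0.25,-1,0,0],[0.95,0.62,-1.9,0,0],[0.95,1.2,-2.75,0,0],[0.95,1.86,-3.5,0,0],[0.95,2.7,-4.1,0,0],[0.95,3.56,-4.55,0,0],[0.95,5.0,-4.9,0,0],[0.95,5.7,-4.95,0,0]]'; python3 -m handwheel '[[0.95,0,0,0,0],[0.5,0,0,0,0],[0.5,0,0,0,0],[0.5,0,0,4,0],[0.5,0,0,8,0],[0.5,-6,2,8,-10],[0.5,-12,4,8,-20]]'; python3 - <<'E'
from h import *
im,d=imaging.capture('side'); C=cloud('side',d)
k=(abs(C[...,0]-.69)<.09)&(abs(C[...,1]+.15)<.08)&(C[...,2]>.262)&(C[...,2]<.293)
P=C[k]; print(len(P),P.mean(0),P.min(0),P.max(0))
save('side1.png',cv2.resize(im[90:290,120:400],None,fx=2.5,fy=2.5))
E
```

```text
time_s: 5.18
tcp_pos: [0.7037, -0.1795, 0.2663]
eef_rot: [-180.0, -0.0, -136.0]
contact_force: [-2.4, 2.3, 5.0]
gripper_width: 0.0118
gripper_force: 10.0
time_s: 6.05
tcp_pos: [0.5831, -0.1393, 0.3455]
eef_rot: [180.0, -0.1, -156.3]
contact_force: [-0.1, 0.7, 0.3]
gripper_width: 0.0438
gripper_force: 0.0
28 [ 0.70249048 -0.17329958  0.28000281] [ 0.69581924 -0.18137441  0.26294119] [ 0.71244312 -0.1666219   0.29252394]
```

View pics/side1.png

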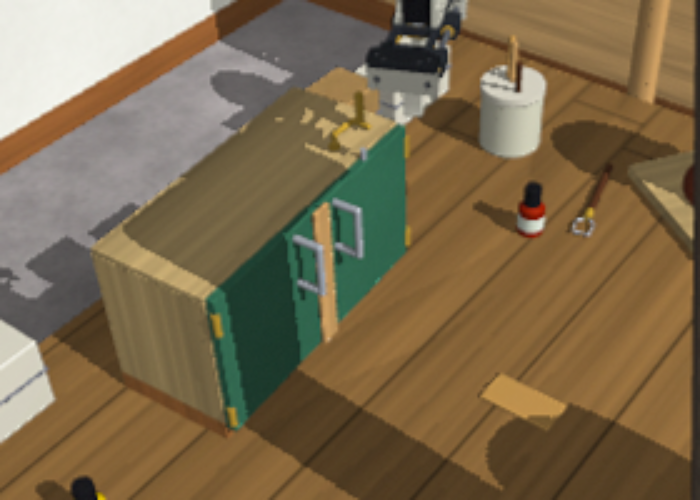

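Hook is now turned aside: knob at crop (360,105), pivot at (340,135). I'll measure the handle bars next.

```bash
python3 - <<'E'
from h import *
O=np.array([.7425,-.0065]); a=np.radians(4.2); X=np.array([np.cos(a),np.sin(a)]); Y=np.array([-X[1],X[0]])
for n in('side','top'):
    im,d=imaging.capture(n); C=cloud(n,d); q=C[...,:2]-O; lx=q@X; ly=q@Y
    for nm,y0 in(('R',-.0315),('L',.05)):
        k=(lx<-.122)&(lx>-.16)&(abs(ly-y0)<.03)&(C[...,2]>.15)&(C[...,2]<.235)
        P=C[k]; print(n,nm,len(P), len(P) and (np.median(P,0),np.median(lx[k]),np.median(ly[k]),P[:,2].max()))
    f=(lx<-.09)&(lx>-.112)&(C[...,2]>.05)&(C[...,2]<.22)
    if n=='side':
        for lo,hi in((-.19,-.05),(.03,.19)):
            g=f&(ly>lo)&(ly<hi); print('front',np.median(lx[g]),np.polyfit(ly[g],lx[g],1))
    e=(C[...,2]<.22)&(C[...,2]>.05)&(abs(lx)<.07)&(abs(ly-.2)<.02); print('side wall y',np.median(ly[e]))
E
```

```text
side R 81 (array([ 0.60876718, -0.044602  ,  0.20031913]), np.float64(-0.13612575018290074), np.float64(-0.02841054065659452), np.float64(0.23229595376814463))
side L 82 (array([0.60261594, 0.03649571, 0.19953916]), np.float64(-0.13622911923483094), np.float64(0.05317602352792658), np.float64(0.232590919489585))
front -0.09948657769085006 [ 0.00188092 -0.09922724]
front -0.09950190978223047 [ 0.0015278  -0.09970133]
side wall y 0.20171496202459765
top R 38 (array([ 0.60729506, -0.04696761,  0.22247967]), np.float64(-0.1381117128547747), np.float64(-0.03031388435817913), np.float64(0.23405264511950963))
top L 0 0
side wall y nan
  return _methods._mean(a, axis=axis, dtype=dtype,
  ret = ret.dtype.type(ret / rcount)
```

```bash
python3 -m handwheel '[[0.5,1.5,4.5,0,-10],[0.5,2.8,9.1,0,-19.5],[0.5,2.8,9.1,-5,-19.5],[0.5,2.8,9.1,-10,-19.5],[0.5,2.8,9.1,-14.5,-19.5],[0.5,2.8,9.1,-14.5,-19.5],[0.95,2.8,9.1,-14.5,-19.5],[0.95,2.8,9.1,-14.5,-19.5]]' 20;python3 -m handwheel '[[0.95,0,0,0,0],[0.95,0,0,0,0]]'
```

```text
time_s: 7.2
tcp_pos: [0.6135, -0.0487, 0.2039]
eef_rot: [180.0, 0.2, -175.5]
contact_force: [-0.3, 0.5, -0.4]
gripper_width: 0.0293
gripper_force: 0.0
time_s: 7.45
tcp_pos: [0.6123, -0.0482, 0.2025]
eef_rot: [179.9, 0.1, -175.5]
contact_force: [-4.9, 18.7, 8.1]
gripper_width: 0.0098
gripper_force: 16.9
```

```bash
python3 -m handwheel '[[0.95,-1.15,-0.4,0,4],[0.95,-2.8,-1.2,0,10],[0.95,-4.35,-2.15,0,16],[0.95,-5.8,-3.25,0,22],[0.95,-7.1,-4.5,0,28],[0.95,-8.3,-5.85,0,34],[0.95,-9.35,-7.35,0,40],[0.95,-10.2,-8.95,0,46]]'; python3 -m handwheel '[[0.95,-0.7,-1.7,0,6],[0.95,-1.25,-3.4,0,12],[0.95,-1.55,-5.2,0,18],[0.95,-1.7,-7,0,24],[0.95,-1.7,-8.85,0,30],[0.95,-1.45,-10.65,0,36],[0.95,-1.2,-11.8,0,40],[0.95,-1.05,-12.4,0,42]]'; python3 -m handwheel '[[0.95,0,0,0,0],[0.95,0,0,0,0]]'
```

```text
time_s: 8.45
tcp_pos: [0.5086, -0.1381, 0.2024]
eef_rot: [179.9, 0.0, -129.3]
contact_force: [-4.3, 3.6, 6.0]
gripper_width: 0.0095
gripper_force: 20.0
time_s: 9.45
tcp_pos: [0.4989, -0.2632, 0.2025]
eef_rot: [180.0, -0.0, -87.4]
contact_force: [-3.0, 0.3, 4.1]
gripper_width: 0.0095
gripper_force: 20.0
time_s: 9.7
tcp_pos: [0.4988, -0.2629, 0.2025]
eef_rot: [180.0, -0.0, -87.5]
contact_force: [-4.3, -1.1, 4.7]
gripper_width: 0.0089
gripper_force: 20.0
```

```bash
python3 -m handwheel '[[0.5,0,0,0,0],[0.5,0,0,0,0],[0.5,0,0,5,0],[0.5,0,0,10,0],[0.5,0,0,14.5,0],[0.5,3,6,14.5,10],[0.5,5,12,14.5,20],[0.5,8,18,14.5,30]]'; python3 -m handwheel '[[0.5,1,4,0,10],[0.5,2,8,0,20],[0.5,2.6,11.6,0,30],[0.5,2.6,11.6,0,40],[0.5,2.6,11.6,0,50],[0.5,2.6,11.6,0,60],[0.5,2.6,11.6,0,61.7],[0.5,2.6,11.6,0,61.7]]'
python3 - <<'E'
from h import *
im,d=imaging.capture('side'); save('side2.png',cv2.resize(im[100:350,120:400],None,fx=2.3,fy=2.3))
C=cloud('side',d); hs=cv2.cvtColor(im,cv2.COLOR_RGB2HSV)
q=C[...,:2]-np.array([.6653,-.2127]); rr=np.hypot(q[...,0],q[...,1])
g=(hs[...,0]>60)&(hs[...,0]<95)&(hs[...,1]>90)&(rr<.2)&(C[...,2]>.06)&(C[...,2]<.235)&(C[...,0]<.63)
P=C[g]; print(len(P)); v=cv2.fitLine(P[:,:2].astype(np.float32),cv2.DIST_HUBER,0,.01,.01).ravel(); print(v,np.degrees(np.arctan2(v[1],v[0])))
E
```

```text
time_s: 10.7
tcp_pos: [0.5756, -0.0892, 0.347]
eef_rot: [-179.9, -0.0, -57.2]
contact_force: [0.7, -1.2, -0.1]
gripper_width: 0.0441
gripper_force: 0.0
time_s: 11.7
tcp_pos: [0.6013, 0.025, 0.3465]
eef_rot: [-180.0, 0.0, 4.1]
contact_force: [-0.5, -1.2, -0.3]
gripper_width: 0.0441
gripper_force: 0.0
1106
[ 0.99830323  0.05822928  0.561304   -0.21217293] 3.3381803
```

View pics/side2.png

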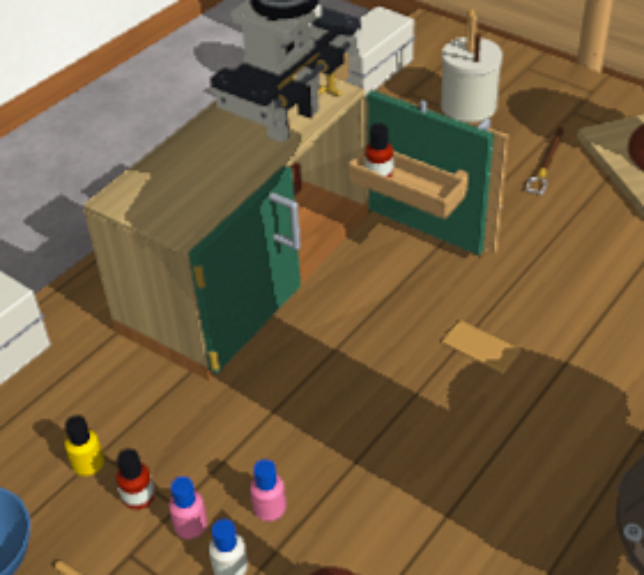

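Right leaf is open. The red kept jar is in its rack at crop (378,150), so red belongs right and white left. Now the left leaf.

```bash
python3 -m handwheel '[[0.5,0.4,0.8,-5,0],[0.5,0.4,0.8,-10,0],[0.5,0.4,0.8,-14.5,0],[0.5,0.4,0.8,-14.5,0],[0.95,0.4,0.8,-14.5,0],[0.95,0.4,0.8,-14.5,0],[0.95,0.4,0.8,-14.5,0],[0.95,0.4,0.8,-14.5,0]]' 20
```

```text
time_s: 12.75
tcp_pos: [0.6055, 0.0331, 0.2024]
eef_rot: [-180.0, -0.1, 4.2]
contact_force: [-2.1, 8.2, 2.8]
gripper_width: 0.0098
gripper_force: 17.8
```

```bash
python3 -m handwheel '[[0.95,-1.05,0.25,0,-4],[0.95,-2.6,0.75,0,-10],[0.95,-4.1,1.45,0,-16],[0.95,-5.5,2.25,0,-22],[0.95,-6.85,3.25,0,-28],[0.95,-8.05,4.35,0,-34],[0.95,-9.15,5.55,0,-40],[0.95,-10.1,6.9,0,-46]]'; python3 -m handwheel '[[0.95,-0.8,1.4,0,-6],[0.95,-1.45,2.9,0,-12],[0.95,-1.95,4.45,0,-18],[0.95,-2.3,6.05,0,-24],[0.95,-2.45,7.7,0,-30],[0.95,-2.45,9.35,0,-36],[0.95,-2.35,10.4,0,-40],[0.95,-2.25,10.95,0,-42]]'; python3 -m handwheel '[[0.95,0,0,0,0],[0.95,0,0,0,0],[0.5,0,0,0,0],[0.5,0,0,0,0],[0.5,0,0,5,0],[0.5,0,0,10,0],[0.5,0,0,14.5,0],[0.5,0,0,14.5,0]]'
```

```text
time_s: 13.75
tcp_pos: [0.5045, 0.1023, 0.2024]
eef_rot: [-179.9, -0.1, -42.0]
contact_force: [2.9, 0.5, -0.0]
gripper_width: 0.0095
gripper_force: 20.0
time_s: 14.75
tcp_pos: [0.4824, 0.212, 0.2024]
eef_rot: [-179.9, 0.0, -83.8]
contact_force: [-0.3, -1.7, 2.5]
gripper_width: 0.0098
gripper_force: 20.0
time_s: 15.75
tcp_pos: [0.4828, 0.2119, 0.35]
eef_rot: [-179.7, 0.2, -83.8]
contact_force: [-0.3, 0.3, -1.1]
gripper_width: 0.0436
gripper_force: 0.0
```

```bash
cat > m.py <<'E'
from h import *
import sys
O=np.array([.7425,-.0065]); a=np.radians(4.2)
def R2(t): c,s=np.cos(t),np.sin(t); return np.array([[c,-s],[s,c]])
HR=O+R2(a)@[-.092,-.2]; HL=O+R2(a)@[-.092,.2]
def leafpt(side,th,x,y):  # y: distance from hinge
    return (HR+R2(a+th)@[x,y]) if side=='R' else (HL+R2(a-th)@[x,-y])
def jars(n,im,d):
    C=cloud(n,d); hs=cv2.cvtColor(im,cv2.COLOR_RGB2HSV)
    Z=C[...,2]
    for z0,nm in((0,'bench'),(.142,'rack')):
        # caps by height
        cap=(Z>z0+.056)&(Z<z0+.09)&(C[...,0]>.3)&(C[...,0]<.75)&(abs(C[...,1])<.5)
        dark=(hs[...,2]<75); blue=(hs[...,0]>108)&(hs[...,0]<130)&(hs[...,1]>150)
        for cn,m in(('black',dark),('blue',blue)):
            k,lab,st,ce=cv2.connectedComponentsWithStats((cap&m).astype(np.uint8))
            for i in range(1,k):
                if st[i,4]<15: continue
                P=C[lab==i]; b=P[:,:2]; 
                top=P[P[:,2]>z0+.077]; 
                if len(top)<4: continue
                print(n,nm,cn,st[i,4],np.round(ce[i]),'top',np.round(top.mean(0),3))
def leaf(n,im,d):
    C=cloud(n,d); hs=cv2.cvtColor(im,cv2.COLOR_RGB2HSV)
    gr=(hs[...,0]>60)&(hs[...,0]<95)&(hs[...,1]>90)
    for s,H in(('R',HR),('L',HL)):
        q=C[...,:2]-H; rr=np.hypot(q[...,0],q[...,1])
        e=(abs(C[...,2]-.238)<.006)&(rr>.03)&(rr<.21)&(C[...,0]<H[0]-.015)
        f=gr&(rr<.2)&(C[...,2]<.233)&(C[...,2]>.05)&(C[...,0]<H[0]-.02)
        for nm,m in(('edge',e),('face',f)):
            if m.sum()<20: continue
            v=cv2.fitLine(C[m][:,:2].astype(np.float32),cv2.DIST_HUBER,0,.01,.01).ravel()
            ang=np.degrees(np.arctan(v[1]/v[0])); th=(ang+180-94.2) if s=='R' else (-(ang-180)-85.8)
            print(n,s,nm,m.sum(),'theta',round(th,1))
E
python3 - <<'E'
from m import *
for n in('side','top'):
    im,d=imaging.capture(n); jars(n,im,d); leaf(n,im,d); save(n+'3.png',im)
for s in'RL':
    for y in(.0475,.0955,.1435): print(s,y,np.round(leafpt(s,np.radians(88.5),.05,y),4))
E
```

```text
side bench black 173 [311. 194.] top [ 0.491 -0.216  0.084]
side bench black 385 [238. 265.] top [0.532 0.182 0.083]
side bench black 100 [153. 287.] top [0.672 0.379 0.082]
side bench black 108 [176. 301.] top [0.586 0.377 0.082]
side bench blue 18 [215. 329.] top [0.435 0.38  0.083]
side rack black 520 [302. 156.] top [ 0.571 -0.203  0.225]
side rack black 335 [224. 227.] top [0.561 0.185 0.225]
side rack black 127 [255. 241.] top [0.458 0.175 0.226]
side rack blue 19 [226. 215.] top [0.593 0.142 0.222]
side R edge 241 theta 90.2
side R face 1209 theta 89.5
side L edge 329 theta 88.2
side L face 2102 theta 88.5
top bench black 48 [398. 208.] top [ 0.548 -0.379  0.083]
top bench blue 31 [166. 225.] top [0.507 0.364 0.083]
top bench blue 38 [161. 249.] top [0.431 0.379 0.083]
top rack black 90 [351. 196.] top [ 0.56  -0.212  0.223]
top rack black 59 [335. 179.] top [ 0.611 -0.165  0.225]
top rack blue 41 [236. 186.] top [0.594 0.13  0.226]
top R edge 278 theta 90.4
top R face 283 theta 89.0
top L edge 264 theta 88.7
top L face 190 theta 88.2
R 0.0475 [ 0.6156 -0.165 ]
R 0.0955 [ 0.5676 -0.1673]
R 0.1435 [ 0.5197 -0.1695]
L 0.0475 [0.5938 0.1318]
L 0.0955 [0.546 0.127]
L 0.1435 [0.4983 0.1222]
```

View pics/top3.png

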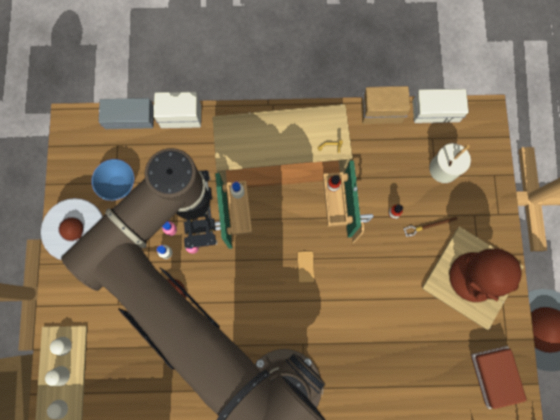

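White kept is in the left rack (top px 236,186), red kept in the right (335,180). First pick is the red jar at (0.585, 0.377).

```bash
python3 -m handwheel '[[0.4,2,4,0,10],[0.4,4,8,0,20],[0.4,6,12,0,30],[0.4,8,15,0,40],[0.4,10.2,16.5,0,50],[0.4,10.2,16.5,0,60],[0.4,10.2,16.5,0,70],[0.4,10.2,16.5,0,80]]'; python3 -m handwheel '[[0.4,0,0,-5,7.5],[0.4,0,0,-10,7.5],[0.4,0,0,-15,7.5],[0.4,0,0,-19,7.5],[0.4,0,0,-19,7.5]]'; python3 - <<'E'
from m import *
im,d=imaging.capture('side'); jars('side',im,d)
E
```

```text
time_s: 16.85
tcp_pos: [0.5833, 0.3762, 0.3439]
eef_rot: [179.8, 0.2, -3.5]
contact_force: [-0.5, -0.0, -0.1]
gripper_width: 0.0528
gripper_force: 0.0
time_s: 17.48
tcp_pos: [0.5812, 0.3741, 0.1512]
eef_rot: [179.6, 0.4, 3.7]
contact_force: [0.4, -0.7, 1.3]
gripper_width: 0.0527
gripper_force: 0.0
side bench black 147 [316. 195.] top [ 0.49  -0.216  0.083]
side bench black 401 [239. 266.] top [0.529 0.182 0.083]
side bench black 106 [176. 301.] top [0.586 0.376 0.082]
side bench blue 18 [215. 329.] top [0.436 0.38  0.082]
side rack black 226 [231. 230.] top [0.529 0.184 0.226]
side rack black 158 [256. 241.] top [0.455 0.173 0.226]
side rack black 23 [190. 259.] top [0.546 0.33  0.228]
side rack black 29 [165. 284.] top [0.54  0.418 0.227]
```

```bash
python3 -m handwheel '[[0.4,0.3,0.2,-5,0],[0.4,0.3,0.2,-9.5,0],[0.4,0.3,0.2,-9.5,0],[0.9,0.3,0.2,-9.5,0],[0.9,0.3,0.2,-9.5,0],[0.9,0.3,0.2,-9.5,0],[0.9,0.3,0.2,-9.5,0]]' 20
```

```text
time_s: 18.4
tcp_pos: [0.5874, 0.3788, 0.0631]
eef_rot: [-179.9, -0.1, 3.7]
contact_force: [-0.6, -0.6, 5.6]
gripper_width: 0.0255
gripper_force: 19.8
```

```bash
python3 -m handwheel '[[0.9,0,0,3,0],[0.9,0,0,8,0],[0.9,0,0,13,0],[0.9,0,0,18,0],[0.9,0,0,23,0],[0.9,0,0,27,0],[0.9,0,-2,27,0],[0.9,-0.3,-6,27,0]]'; python3 -m handwheel '[[0.9,-0.3,-6,0,0],[0.9,-0.5,-12,0,0],[0.9,-0.8,-18,0,0],[0.9,-1,-24,0,0],[0.9,-1.4,-30,0,0],[0.9,-1.6,-36,0,0],[0.9,-1.8,-41,0,0],[0.9,-2,-45,0,0]]'; python3 -m handwheel '[[0.9,0,-2.5,0,0],[0.9,0,-3.8,0,0],[0.9,0,-3.8,0,0],[0.9,0,-3.8,0,0],[0.9,0,-3.8,0,0]]'
python3 - <<'E'
from m import *
for n in('side','top'):
    im,d=imaging.capture(n); C=cloud(n,d); hs=cv2.cvtColor(im,cv2.COLOR_RGB2HSV)
    red=((hs[...,0]<8)|(hs[...,0]>174))&(hs[...,1]>150)&(abs(C[...,1]+.17)<.06)&(C[...,0]>.45)&(C[...,0]<.68)&(C[...,2]>.12)
    k,lab,st,ce=cv2.connectedComponentsWithStats(red.astype(np.uint8))
    for i in range(1,k):
        if st[i,4]>15: P=C[lab==i]; print(n,st[i,4],np.round(ce[i]),np.round(P.min(0),3),np.round(P.max(0),3),np.round(P.mean(0),3))
    leaf(n,im,d)
print(get_state()['tcp_pos'])
E
```

```text
time_s: 19.4
tcp_pos: [0.5831, 0.3184, 0.3302]
eef_rot: [180.0, 0.1, 3.8]
contact_force: [0.3, -0.2, -1.3]
gripper_width: 0.0256
gripper_force: 19.8
time_s: 20.4
tcp_pos: [0.5624, -0.1337, 0.3305]
eef_rot: [-180.0, 0.1, 3.6]
contact_force: [0.6, 0.7, -0.5]
gripper_width: 0.0255
gripper_force: 19.8
time_s: 21.02
tcp_pos: [0.5638, -0.1687, 0.3315]
eef_rot: [-180.0, -0.0, 3.8]
contact_force: [-0.1, -0.1, -1.3]
gripper_width: 0.0259
gripper_force: 19.8
side 75 [299. 138.] [ 0.543 -0.181  0.303] [ 0.575 -0.148  0.323] [ 0.555 -0.16   0.314]
side 21 [298. 150.] [ 0.544 -0.211  0.23 ] [ 0.577 -0.149  0.277] [ 0.558 -0.163  0.269]
side 70 [284. 167.] [ 0.593 -0.18   0.176] [ 0.625 -0.143  0.198] [ 0.605 -0.157  0.188]
side R edge 186 theta 90.1
side R face 1165 theta 89.1
side L edge 339 theta 87.9
side L face 2096 theta 88.3
top R edge 195 theta 93.4
top R face 210 theta 89.1
top L edge 267 theta 89.5
top L face 185 theta 88.3
[ 0.56382541 -0.16887192  0.33161367]
```

```bash
python3 -m handwheel '[[0.9,0,0,-3,0],[0.9,0,0,-6,0],[0.9,0,0,-9,0],[0.9,0,0,-10.5,0],[0.9,0,0,-11.5,0],[0.9,0,0,-12.2,0],[0.9,0,0,-12.2,0]]'
```

```text
time_s: 22.0
tcp_pos: [0.5638, -0.1696, 0.2097]
eef_rot: [180.0, -0.0, 3.7]
contact_force: [0.6, 0.2, -1.1]
gripper_width: 0.0255
gripper_force: 19.8
```

```bash
python3 -m handwheel '[[0.9,0,0,-0.3,0],[0.9,0,0,-0.3,0],[0.9,0,0,-0.5,0],[0.9,0,0,-0.5,0]]';  python3 - <<'E'
from h import *
print(get_state()['contact_force'])
E
```

```text
time_s: 22.5
tcp_pos: [0.5641, -0.1698, 0.2051]
eef_rot: [180.0, -0.1, 3.7]
contact_force: [0.8, -0.8, 1.1]
gripper_width: 0.0256
gripper_force: 19.8
[ 0.84850639 -0.81575839  1.08909497]
```

```bash
python3 -m handwheel '[[0.75,0,0,0,0],[0.62,0,0,0,0],[0.62,0,0,0,0],[0.62,0,0,3,0],[0.62,0,0,7,0],[0.62,0,0,11,0],[0.4,-0.5,-4,11,0],[0.4,-1,-10,11,0]]'; python3 -m handwheel '[[0.4,-0.3,-6,0,0],[0.4,-0.6,-10.8,0,0],[0.4,-0.6,-10.8,-5,0],[0.4,-0.6,-10.8,-10,0],[0.4,-0.6,-10.8,-15,0],[0.4,-0.6,-10.8,-15,0]]'; python3 - <<'E'
from m import *
for n in('side','top'):
    im,d=imaging.capture(n); jars(n,im,d)
print(get_state()['tcp_pos'])
save('side4.png',cv2.resize(im[130:270,140:420],None,fx=2.5,fy=2.5))
E
```

```text
time_s: 23.5
tcp_pos: [0.5541, -0.2693, 0.3154]
eef_rot: [-180.0, -0.1, 3.9]
contact_force: [1.7, -0.6, 0.9]
gripper_width: 0.0481
gripper_force: 0.0
time_s: 24.25
tcp_pos: [0.5451, -0.3764, 0.1602]
eef_rot: [-179.8, 0.4, 3.7]
contact_force: [-0.1, -1.0, 1.4]
gripper_width: 0.0527
gripper_force: 0.0
side bench black 163 [313. 194.] top [ 0.491 -0.216  0.084]
side bench black 380 [238. 265.] top [0.53  0.182 0.083]
side bench black 97 [153. 286.] top [0.673 0.379 0.082]
side bench blue 26 [215. 332.] top [0.435 0.38  0.083]
side rack black 608 [301. 157.] top [ 0.571 -0.197  0.225]
side rack black 330 [224. 227.] top [0.56  0.185 0.225]
side rack black 122 [255. 241.] top [0.458 0.175 0.225]
top bench black 38 [164. 175.] top [0.673 0.375 0.083]
top bench blue 36 [166. 225.] top [0.508 0.364 0.084]
top bench blue 32 [189. 244.] top [0.446 0.29  0.083]
top bench blue 37 [161. 249.] top [0.431 0.379 0.084]
top rack black 18 [332. 178.] top [ 0.614 -0.158  0.225]
top rack blue 46 [236. 186.] top [0.595 0.13  0.225]
[ 0.5483322  -0.37804558  0.16589967]
```

View pics/side4.png

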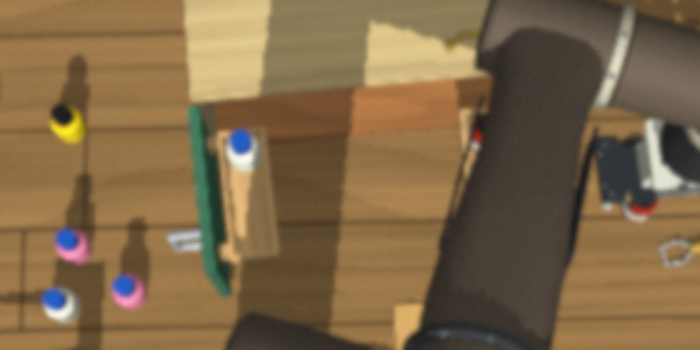

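The arm hides the right rack, but red B still shows at crop (640,210), which is full-image (396,214), unmoved and under the gripper. Picking it.

```bash
python3 -m handwheel '[[0.4,0,0,-5,0],[0.4,0,0,-10.3,0],[0.4,0,0,-10.3,0],[0.9,0,0,-10.3,0],[0.9,0,0,-10.3,0],[0.9,0,0,-10.3,0],[0.9,0,0,-10.3,0]]' 20
```

```text
time_s: 25.22
tcp_pos: [0.5488, -0.3782, 0.0633]
eef_rot: [179.9, -0.1, 3.7]
contact_force: [-0.6, -0.2, 7.4]
gripper_width: 0.0255
gripper_force: 19.9
```

```bash
python3 -m handwheel '[[0.9,0,0,3,0],[0.9,0,0,8,0],[0.9,0,0,13,0],[0.9,0,0,18,0],[0.9,0,0,23,0],[0.9,0,0,26.8,0],[0.9,-1,4,26.8,0],[0.9,-2,9,26.8,0]]'; python3 -m handwheel '[[0.9,-0.6,6,0,0],[0.9,-1.2,10,0,0],[0.9,-1.2,11.6,0,0],[0.9,-1.2,11.6,0,0],[0.9,-1.2,11.6,0,0],[0.9,-1.2,11.6,0,0]]'
python3 - <<'E'
from m import *
for n in('side','top'):
    im,d=imaging.capture(n); C=cloud(n,d); hs=cv2.cvtColor(im,cv2.COLOR_RGB2HSV)
    red=((hs[...,0]<8)|(hs[...,0]>174))&(hs[...,1]>150)&(abs(C[...,1]+.17)<.06)&(C[...,0]>.45)&(C[...,0]<.68)&(C[...,2]>.12)
    k,lab,st,ce=cv2.connectedComponentsWithStats(red.astype(np.uint8))
    for i in range(1,k):
        if st[i,4]>10: P=C[lab==i]; print(n,st[i,4],np.round(ce[i]),np.round(P.min(0),3),np.round(P.max(0),3),np.round(P.mean(0),3))
    leaf(n,im,d)
print(get_state()['tcp_pos'])
E
```

```text
time_s: 26.22
tcp_pos: [0.5271, -0.2869, 0.3291]
eef_rot: [-180.0, 0.0, 3.6]
contact_force: [1.0, 1.2, -1.4]
gripper_width: 0.0251
gripper_force: 19.8
time_s: 26.98
tcp_pos: [0.5157, -0.1725, 0.3292]
eef_rot: [180.0, 0.0, 3.6]
contact_force: [0.6, 0.7, -2.2]
gripper_width: 0.0255
gripper_force: 19.9
side 75 [312. 144.] [ 0.497 -0.184  0.302] [ 0.53  -0.151  0.32 ] [ 0.509 -0.162  0.312]
side 22 [312. 155.] [ 0.497 -0.215  0.22 ] [ 0.538 -0.152  0.277] [ 0.509 -0.165  0.268]
side 67 [284. 167.] [ 0.592 -0.177  0.176] [ 0.626 -0.145  0.2  ] [ 0.606 -0.155  0.188]
side 66 [298. 171.] [ 0.544 -0.184  0.176] [ 0.576 -0.152  0.199] [ 0.556 -0.163  0.188]
side R edge 180 theta 91.0
side R face 1099 theta 89.2
side L edge 331 theta 88.5
side L face 2089 theta 88.2
top R edge 103 theta 98.2
top R face 106 theta 89.2
top L edge 269 theta 89.2
top L face 196 theta 88.3
[ 0.51569869 -0.17233581  0.32920844]
```

```bash
python3 -m handwheel '[[0.9,0,0,-3,0],[0.9,0,0,-6,0],[0.9,0,0,-9,0],[0.9,0,0,-10.5,0],[0.9,0,0,-11.5,0],[0.9,0,0,-12,0],[0.9,0,0,-12.4,0],[0.9,0,0,-12.4,0]]'
```

```text
time_s: 28.08
tcp_pos: [0.5159, -0.1716, 0.2058]
eef_rot: [180.0, -0.0, 3.7]
contact_force: [0.6, 0.3, -1.1]
gripper_width: 0.0255
gripper_force: 19.9
```

```bash
python3 -m handwheel '[[0.9,0,0,-0.1,0],[0.75,0,0,-0.1,0],[0.62,0,0,-0.1,0],[0.62,0,0,-0.1,0],[0.62,0,0,3,0],[0.62,0,0,7,0],[0.62,0,0,11,0],[0.4,-0.5,4,11,1]]'; python3 -m handwheel '[[0.4,-1,6,0,1],[0.4,-2,12,0,1],[0.4,-3,18,0,1],[0.4,-4,24,0,1],[0.4,-5,30,0,1],[0.4,-6,36,0,1],[0.4,-7,42,0,1],[0.4,-8,48,0,1]]';  python3 -m handwheel '[[0.4,0,3.1,0,0],[0.4,0,3.1,-6,0],[0.4,0,3.1,-11,0],[0.4,0,3.1,-15,0],[0.4,0,3.1,-15,0]]'; python3 - <<'E'
from m import *
for n in('side','top'):
    im,d=imaging.capture(n); jars(n,im,d)
print(get_state()['tcp_pos'])
save('side5.png',cv2.resize(im[130:270,140:420],None,fx=2.5,fy=2.5))
E
```

```text
time_s: 29.08
tcp_pos: [0.5123, -0.1326, 0.3186]
eef_rot: [179.9, -0.3, 4.6]
contact_force: [-0.5, 0.8, -0.9]
gripper_width: 0.0389
gripper_force: 0.0
time_s: 30.08
tcp_pos: [0.4299, 0.3504, 0.3158]
eef_rot: [-180.0, -0.0, 5.7]
contact_force: [1.3, -0.3, 0.7]
gripper_width: 0.0523
gripper_force: 0.0
time_s: 30.7
tcp_pos: [0.4295, 0.3777, 0.1627]
eef_rot: [179.7, 0.2, 5.7]
contact_force: [0.3, -0.5, 0.2]
gripper_width: 0.0528
gripper_force: 0.0
side bench black 108 [153. 286.] top [0.674 0.379 0.082]
side bench blue 27 [215. 331.] top [0.436 0.38  0.082]
side rack black 289 [290. 153.] top [ 0.606 -0.191  0.225]
top bench black 52 [164. 176.] top [0.673 0.376 0.084]
top bench blue 25 [166. 224.] top [0.51  0.365 0.085]
top bench blue 27 [189. 244.] top [0.446 0.289 0.085]
top rack black 92 [351. 194.] top [ 0.565 -0.211  0.224]
top rack black 69 [335. 179.] top [ 0.612 -0.165  0.225]
top rack black 18 [222. 190.] top [0.58  0.173 0.225]
top rack black 68 [338. 195.] top [ 0.563 -0.171  0.224]
top rack black 56 [339. 210.] top [ 0.515 -0.173  0.225]
top rack blue 38 [236. 187.] top [0.593 0.13  0.225]
[0.43134204 0.3799541  0.16679931]
```

View pics/side5.png

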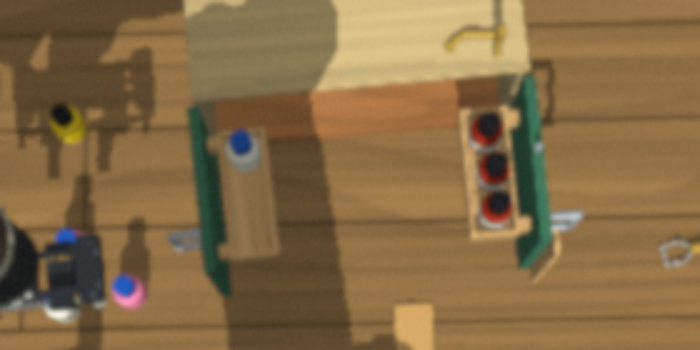

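Three red jars stand upright in the right rack at crop (487,130), (493,168) and (496,208). White kept is in the left rack at (242,148). Next, the white jar at (0.432, 0.380).

```bash
python3 -m handwheel '[[0.4,0.1,0,-5,0],[0.4,0.1,0,-10.3,0],[0.4,0.1,0,-10.3,0],[0.9,0.1,0,-10.3,0],[0.9,0.1,0,-10.3,0],[0.9,0.1,0,-10.3,0],[0.9,0.1,0,-10.3,0]]' 20
```

```text
time_s: 31.68
tcp_pos: [0.4324, 0.3804, 0.0641]
eef_rot: [-179.9, -0.1, 5.7]
contact_force: [-2.1, 0.8, 7.3]
gripper_width: 0.0255
gripper_force: 20.0
```

```bash
python3 -m handwheel '[[0.9,0,0,3,0],[0.9,0,0,8,0],[0.9,0,0,13,0],[0.9,0,0,18,0],[0.9,0,0,23,0],[0.9,0,0,26.8,0],[0.9,2,-4,26.8,0],[0.9,4,-9,26.8,0]]'; python3 -m handwheel '[[0.9,2,-5,0,0],[0.9,4,-10,0,0],[0.9,6,-14,0,0],[0.9,6.9,-16.4,0,0],[0.9,6.9,-16.4,0,0],[0.9,6.9,-16.4,0,0],[0.9,6.9,-16.4,0,0]]'
python3 - <<'E'
from m import *
im,d=imaging.capture('side'); leaf('side',im,d); save('side6.png',cv2.resize(im[130:330,150:400],None,fx=2.6,fy=2.6)); print(get_state()['tcp_pos'])
E
```

```text
time_s: 32.67
tcp_pos: [0.4716, 0.289, 0.3306]
eef_rot: [-180.0, 0.0, 5.8]
contact_force: [0.8, 0.2, -2.0]
gripper_width: 0.0255
gripper_force: 20.0
time_s: 33.55
tcp_pos: [0.5404, 0.1262, 0.3305]
eef_rot: [-180.0, 0.0, 5.8]
contact_force: [-0.4, 0.4, -1.2]
gripper_width: 0.0253
gripper_force: 20.0
side R edge 241 theta 89.9
side R face 1047 theta 89.4
side L edge 332 theta 88.0
side L face 2084 theta 88.2
[0.54043979 0.12621723 0.33056645]
```

View pics/side6.png

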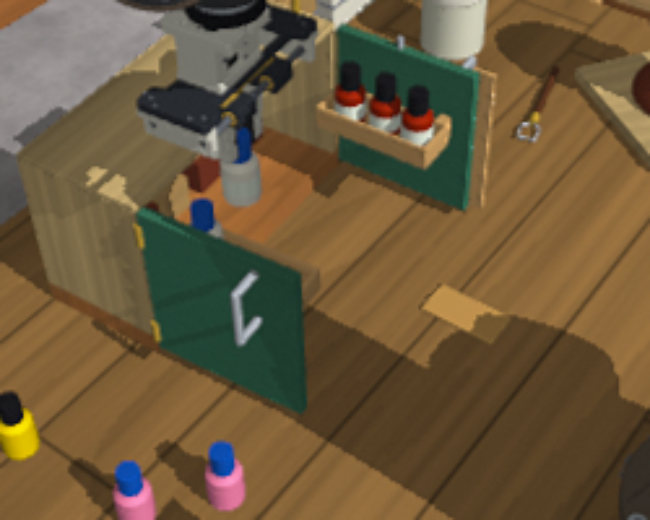

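The white jar hangs upright over the left rack at crop (240,180), beside white kept (203,212). Lowering it.

```bash
python3 -m handwheel '[[0.9,0,0,-3,0],[0.9,0,0,-6,0],[0.9,0,0,-9,0],[0.9,0,0,-10.5,0],[0.9,0,0,-11.5,0],[0.9,0,0,-12,0],[0.9,0,0,-12.4,0],[0.9,0,0,-12.4,0]]';python3 -m handwheel '[[0.9,0,0,-0.05,0],[0.75,0,0,-0.1,0],[0.62,0,0,-0.1,0],[0.62,0,0,-0.1,0],[0.62,0,0,3,0],[0.62,0,0,7,0],[0.62,0,0,11,0],[0.62,-5,-5,11,0]]'; python3 -m handwheel '[[0.5,0,-6,0,-10],[0.5,0,-12,0,-20],[0.5,0,-12,0,-20]]'; python3 - <<'E'
from m import *
for n in('side','top'):
    im,d=imaging.capture(n); jars(n,im,d); leaf(n,im,d)
print(get_state()['tcp_pos'])
E
```

```text
time_s: 34.6
tcp_pos: [0.5409, 0.1255, 0.2068]
eef_rot: [-180.0, -0.0, 5.7]
contact_force: [-0.0, -0.1, -1.9]
gripper_width: 0.0255
gripper_force: 20.0
time_s: 35.6
tcp_pos: [0.4993, 0.0828, 0.3188]
eef_rot: [-180.0, -0.2, 5.8]
contact_force: [-0.9, -0.2, -0.1]
gripper_width: 0.0335
gripper_force: 0.0
time_s: 35.98
tcp_pos: [0.496, -0.0421, 0.3169]
eef_rot: [180.0, -0.0, -14.7]
contact_force: [-0.4, -0.4, 0.6]
gripper_width: 0.0436
gripper_force: 0.0
side bench black 154 [313. 194.] top [ 0.491 -0.216  0.083]
side bench black 387 [238. 265.] top [0.532 0.182 0.083]
side bench black 101 [153. 287.] top [0.672 0.379 0.082]
side rack black 77 [296. 162.] top [ 0.569 -0.169  0.224]
side rack black 306 [316. 163.] top [ 0.513 -0.2    0.225]
side rack black 335 [224. 227.] top [0.56  0.185 0.226]
side rack black 126 [255. 241.] top [0.458 0.175 0.226]
side rack black 16 [265. 240.] top [0.439 0.163 0.227]
side rack blue 44 [227. 214.] top [0.592 0.138 0.224]
side rack blue 38 [244. 220.] top [0.536 0.129 0.224]
side R edge 158 theta 90.0
side R face 861 theta 88.9
side L edge 327 theta 88.5
side L face 2093 theta 88.1
top bench black 39 [164. 175.] top [0.673 0.375 0.083]
top bench black 17 [348. 230.] top [ 0.483 -0.216  0.085]
top bench blue 35 [166. 225.] top [0.508 0.364 0.084]
top bench blue 31 [189. 244.] top [0.447 0.29  0.083]
top rack black 94 [351. 195.] top [ 0.56  -0.212  0.224]
top rack black 71 [335. 179.] top [ 0.611 -0.165  0.225]
top rack black 62 [338. 195.] top [ 0.563 -0.172  0.225]
top rack black 58 [339. 210.] top [ 0.516 -0.173  0.225]
top R edge 292 theta 90.6
top R face 290 theta 88.9
[ 0.49647673 -0.03941717  0.31666595]
```

```bash
python3 -m handwheel '[[0.5,-0.5,4,0,-10],[0.5,-1,8,0,-20],[0.5,-1.4,12,0,-30],[0.5,-1.4,16,0,-40],[0.5,-1.4,20,0,-50],[0.5,-1.4,24,0,-60],[0.5,-1.4,25.1,0,-69],[0.5,-1.4,25.1,0,-69]]'; python3 - <<'E'
from h import *
s=get_state();print(s['tcp_pos'],s['eef_rot'])
E
```

```text
time_s: 37.08
tcp_pos: [0.4819, 0.2142, 0.3161]
eef_rot: [180.0, -0.0, -83.0]
contact_force: [1.8, 0.4, -0.0]
gripper_width: 0.0436
gripper_force: 0.0
[0.48194759 0.21420451 0.31610583] [ 1.79960624e+02 -2.11506892e-02 -8.29941767e+01]
```

```bash
python3 -m handwheel '[[0.5,0.1,-0.2,-5,-0.8],[0.5,0.1,-0.2,-9,-0.8],[0.5,0.1,-0.2,-11.4,-0.8],[0.5,0.1,-0.2,-11.4,-0.8],[0.95,0.1,-0.2,-11.4,-0.8],[0.95,0.1,-0.2,-11.4,-0.8],[0.95,0.1,-0.2,-11.4,-0.8],[0.95,0.1,-0.2,-11.4,-0.8]]' 20
```

```text
time_s: 38.08
tcp_pos: [0.4826, 0.2101, 0.2029]
eef_rot: [179.9, 0.0, -84.1]
contact_force: [-19.0, 2.6, 12.7]
gripper_width: 0.0092
gripper_force: 16.0
```

```bash
python3 -m handwheel '[[0.95,0,0,0,0],[0.95,0,0,0,0]]'; python3 -m handwheel '[[0.95,-0.1,-0.5,0,2],[0.95,-0.2,-1.6,0,6],[0.95,-0.2,-3.25,0,12],[0.95,-0.05,-4.9,0,18],[0.95,0.3,-6.5,0,24],[0.95,0.8,-8.05,0,30],[0.95,1.45,-9.55,0,36],[0.95,2.25,-10.95,0,42]]'; python3 -m handwheel '[[0.95,0.95,-1.35,0,6],[0.95,2.05,-2.55,0,12],[0.95,3.25,-3.65,0,18],[0.95,4.6,-4.65,0,24],[0.95,6,-5.45,0,30],[0.95,7.5,-6.15,0,36],[0.95,8.5,-6.5,0,40],[0.95,9.05,-6.65,0,42]]'; python3 -m handwheel '[[0.95,0,0,0,0]]'
```

```text
time_s: 38.33
tcp_pos: [0.4825, 0.2101, 0.2029]
eef_rot: [179.9, 0.0, -84.1]
contact_force: [-7.7, -0.3, 6.2]
gripper_width: 0.0091
gripper_force: 20.0
time_s: 39.33
tcp_pos: [0.5062, 0.1004, 0.2029]
eef_rot: [-180.0, 0.0, -41.9]
contact_force: [0.3, 2.7, -0.6]
gripper_width: 0.0093
gripper_force: 20.0
time_s: 40.33
tcp_pos: [0.5978, 0.0353, 0.203]
eef_rot: [-179.9, -0.1, 0.0]
contact_force: [-0.6, 5.5, 1.4]
gripper_width: 0.0091
gripper_force: 20.0
time_s: 40.45
tcp_pos: [0.5978, 0.0353, 0.2029]
eef_rot: [-179.9, -0.1, -0.0]
contact_force: [1.9, 5.9, 0.3]
gripper_width: 0.0097
gripper_force: 20.0
```

```bash
python3 -m handwheel '[[0.95,0.3,-0.1,0,1],[0.95,0.6,-0.15,0,3],[0.95,0.8,-0.2,0,4.2],[0.95,0.8,-0.2,0,4.2]]';python3 -m handwheel '[[0.95,0.15,0,0,0],[0.95,0.3,0,0,0],[0.95,0.3,0,0,0]]'
```

```text
time_s: 40.95
tcp_pos: [0.6055, 0.0336, 0.203]
eef_rot: [-179.9, -0.1, 4.1]
contact_force: [2.8, 5.4, -0.5]
gripper_width: 0.0095
gripper_force: 20.0
time_s: 41.32
tcp_pos: [0.607, 0.0332, 0.2029]
eef_rot: [-179.9, 0.0, 4.1]
contact_force: [-3.6, 6.4, 4.4]
gripper_width: 0.0097
gripper_force: 20.0
```

```bash
python3 -m handwheel '[[0.95,0.2,0,0,0],[0.95,0.4,0,0,0],[0.95,0.4,0,0,0]]'; python3 -m handwheel '[[0.5,0,0,0,0],[0.5,0,0,0,0],[0.5,-0.4,0,0,0],[0.5,-0.4,0,5,0],[0.5,-0.4,0,10,0],[0.5,-0.4,0,14.5,0],[0.5,-5,-5,14.5,-10],[0.5,-10,-10,14.5,-20]]'; python3 - <<'E'
from m import *
im,d=imaging.capture('side'); C=cloud('side',d); q=C[...,:2]-O; X=R2(a)[:,0];Y=R2(a)[:,1]; lx=q@X; ly=q@Y
g=(lx<-.08)&(lx>-.112)&(C[...,2]>.05)&(C[...,2]<.22)&(ly>.02)&(ly<.19); print('front',g.sum(),np.median(lx[g]),np.polyfit(ly[g],lx[g],1)); jars('side',im,d)
save('side7.png',cv2.resize(im[110:310,150:400],None,fx=2.6,fy=2.6))
E
```

```text
time_s: 41.7
tcp_pos: [0.6073, 0.0332, 0.2028]
eef_rot: [-179.9, 0.4, 4.1]
contact_force: [-18.6, 10.3, 14.6]
gripper_width: 0.0092
gripper_force: 20.0
time_s: 42.7
tcp_pos: [0.5202, -0.059, 0.3475]
eef_rot: [180.0, -0.0, -16.2]
contact_force: [-0.0, -0.7, 1.3]
gripper_width: 0.0438
gripper_force: 0.0
front 1486 -0.09948927961204848 [ 0.0020758  -0.09974364]
side bench black 160 [313. 194.] top [ 0.49  -0.217  0.083]
side bench black 216 [229. 233.] top [0.635 0.098 0.084]
side bench black 100 [153. 287.] top [0.672 0.379 0.082]
side rack black 637 [304. 159.] top [ 0.556 -0.192  0.225]
side rack black 316 [228. 196.] top [0.636 0.08  0.226]
```

View pics/side7.png

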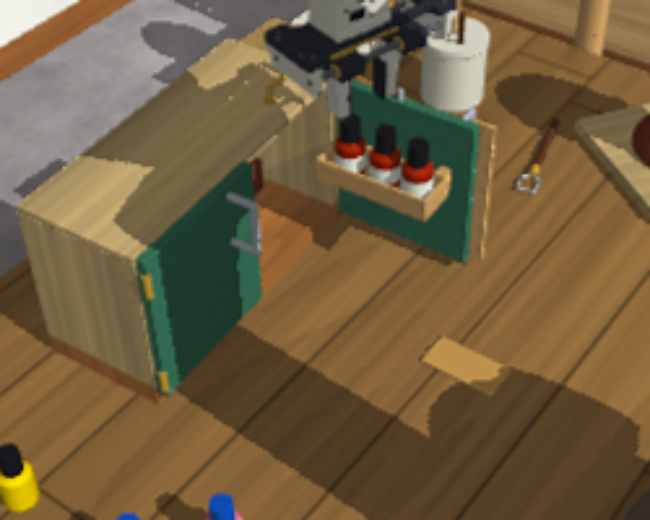

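The left leaf is shut flush, and three red jars stand in the right rack at crop (350,140), (384,150) and (418,165). Now the right leaf.

```bash
python3 -m handwheel '[[0.5,-0.5,-4,0,-10],[0.5,-1,-8,0,-20],[0.5,-1.5,-12,0,-30],[0.5,-2.1,-16,0,-40],[0.5,-2.1,-20.4,0,-50],[0.5,-2.1,-20.4,0,-60],[0.5,-2.1,-20.4,0,-70],[0.5,-2.1,-20.4,0,-71.3]]'; python3 - <<'E'
from h import *
s=get_state();print(s['tcp_pos'],s['eef_rot'])
E
```

```text
time_s: 43.75
tcp_pos: [0.4998, -0.2624, 0.3474]
eef_rot: [180.0, -0.0, -87.2]
contact_force: [0.3, 0.1, -0.5]
gripper_width: 0.0443
gripper_force: 0.0
[ 0.4998435  -0.26240065  0.34736167] [ 1.79974946e+02 -3.19416125e-04 -8.72164154e+01]
```

```bash
python3 -m handwheel '[[0.5,-0.1,0,-5,0],[0.5,-0.1,0,-10,0],[0.5,-0.1,0,-14.5,0],[0.5,-0.1,0,-14.5,0],[0.95,-0.1,0,-14.5,0],[0.95,-0.1,0,-14.5,0],[0.95,-0.1,0,-14.5,0],[0.95,-0.1,0,-14.5,0]]' 20;python3 -m handwheel '[[0.95,0,0,0,0],[0.95,0,0,0,0]]'
```

```text
time_s: 44.75
tcp_pos: [0.4988, -0.2623, 0.2033]
eef_rot: [180.0, -0.0, -87.2]
contact_force: [-11.8, -2.1, 8.4]
gripper_width: 0.0096
gripper_force: 17.4
time_s: 45.0
tcp_pos: [0.4988, -0.2625, 0.2034]
eef_rot: [180.0, -0.0, -87.2]
contact_force: [-4.1, -0.4, 5.3]
gripper_width: 0.0094
gripper_force: 20.0
```

```bash
python3 -m handwheel '[[0.95,-0.15,0.6,0,-2],[0.95,-0.4,1.75,0,-6],[0.95,-0.65,3.55,0,-12],[0.95,-0.65,5.4,0,-18],[0.95,-0.5,7.2,0,-24],[0.95,-0.2,9,0,-30],[0.95,0.35,10.7,0,-36],[0.95,1.05,12.4,0,-42]]'; python3 -m handwheel '[[0.95,0.85,1.6,0,-6],[0.95,1.9,3.1,0,-12],[0.95,3.1,4.45,0,-18],[0.95,4.4,5.7,0,-24],[0.95,5.85,6.8,0,-30],[0.95,7.4,7.75,0,-36],[0.95,8.5,8.3,0,-40],[0.95,9.05,8.55,0,-42]]'; python3 -m handwheel '[[0.95,0,0,0,0],[0.95,0.3,0.1,0,-1],[0.95,0.6,0.2,0,-2],[0.95,0.9,0.35,0,-3.5],[0.95,1.1,0.4,0,-4.2],[0.95,1.1,0.4,0,-4.2]]'
```

```text
time_s: 46.0
tcp_pos: [0.5089, -0.1377, 0.2033]
eef_rot: [180.0, -0.0, -129.4]
contact_force: [-2.7, 0.4, 5.8]
gripper_width: 0.0094
gripper_force: 20.0
time_s: 47.0
tcp_pos: [0.6013, -0.052, 0.2034]
eef_rot: [-180.0, 0.1, -171.2]
contact_force: [-0.3, -0.3, 4.8]
gripper_width: 0.0092
gripper_force: 20.0
time_s: 47.75
tcp_pos: [0.6121, -0.0482, 0.2034]
eef_rot: [180.0, 0.1, -175.4]
contact_force: [0.1, 2.2, 5.6]
gripper_width: 0.0093
gripper_force: 20.0
```

```bash
python3 -m handwheel '[[0.95,0.2,0,0,0],[0.95,0.4,0,0,0],[0.95,0.6,0,0,0],[0.95,0.6,0,0,0]]'; python3 -m handwheel '[[0.5,0,0,0,0],[0.5,0,0,0,0],[0.5,-0.5,0,0,0],[0.5,-0.5,0,5,0],[0.5,-0.5,0,10,0],[0.5,-0.5,0,14.5,0],[0.5,-5,-3,14.5,10],[0.5,-10,-6,14.5,20]]'; python3 - <<'E'
from m import *
im,d=imaging.capture('side'); C=cloud('side',d); q=C[...,:2]-O; X=R2(a)[:,0];Y=R2(a)[:,1]; lx=q@X; ly=q@Y
for lo,hi in((-.19,-.05),(.03,.19)):
    g=(lx<-.08)&(lx>-.115)&(C[...,2]>.05)&(C[...,2]<.22)&(ly>lo)&(ly<hi); print('front',g.sum(),np.median(lx[g]),np.polyfit(ly[g],lx[g],1))
k=(abs(C[...,0]-.69)<.09)&(abs(C[...,1]+.15)<.08)&(C[...,2]>.262)&(C[...,2]<.293); P=C[k]; print('knob',len(P),P.min(0),P.max(0))
save('side8.png',cv2.resize(im[110:310,150:400],None,fx=2.6,fy=2.6))
E
```

```text
time_s: 48.25
tcp_pos: [0.6133, -0.0479, 0.2032]
eef_rot: [179.9, -0.4, -175.4]
contact_force: [-18.2, 7.4, 16.1]
gripper_width: 0.0094
gripper_force: 20.0
time_s: 49.25
tcp_pos: [0.5163, -0.109, 0.3472]
eef_rot: [180.0, -0.0, -155.0]
contact_force: [0.2, -0.9, 0.7]
gripper_width: 0.044
gripper_force: 0.0
front 836 -0.09958416569767889 [-0.00048781 -0.09963493]
front 1421 -0.09947030094292524 [ 0.00350219 -0.09998046]
knob 28 [ 0.69822867 -0.18341903  0.26252064] [ 0.71242861 -0.16703228  0.29098271]
```

View pics/side8.png

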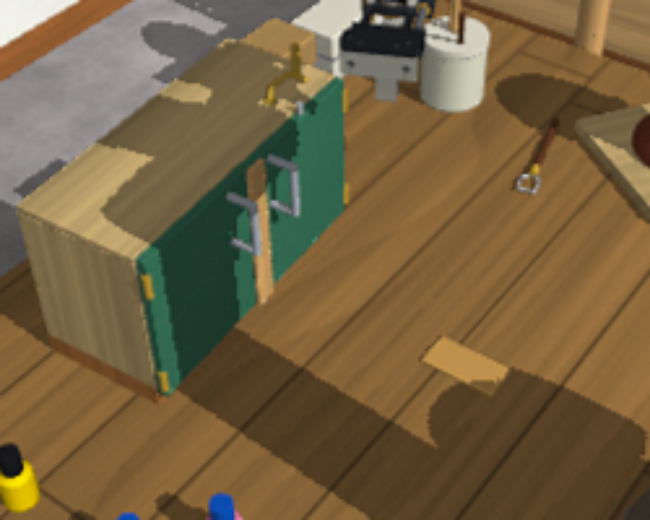

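```bash
python3 -m handwheel '[[0.5,5,-2,0,10],[0.5,10,-4,0,19],[0.5,15,-6,0,19],[0.5,18.8,-7,0,19],[0.5,18.8,-7,0,19],[0.5,18.8,-7,-4,19],[0.5,18.8,-7,-8,19],[0.5,18.8,-7,-8,19]]' 10; python3 -m handwheel '[[0.95,0,0,0,0],[0.95,0,0,0,0],[0.95,0,0,0,0],[0.95,0,0,0,0]]'
```

```text
time_s: 50.3
tcp_pos: [0.7029, -0.1782, 0.2643]
eef_rot: [179.7, -0.2, -136.4]
contact_force: [-1.1, -0.1, 0.8]
gripper_width: 0.0435
gripper_force: 0.0
time_s: 50.8
tcp_pos: [0.7054, -0.1784, 0.2684]
eef_rot: [-180.0, 0.1, -136.4]
contact_force: [-0.8, 0.7, 4.0]
gripper_width: 0.0115
gripper_force: 10.0
```

```bash
python3 -m handwheel '[[0.95,-0.7,0.05,0,0],[0.95,-2.15,0.4,0,0],[0.95,-3,0.85,0,0],[0.95,-3.85,1.45,0,0],[0.95,-4.5,2.2,0,0],[0.95,-5.1,3.05,0,0],[0.95,-5.5,3.95,0,0],[0.95,-5.8,4.9,0,0]]'; python3 -m handwheel '[[0.95,0,0,0,0],[0.95,0,0.2,0,0],[0.95,0,0.2,0,0]]'
```

```text
time_s: 51.8
tcp_pos: [0.6474, -0.1287, 0.2678]
eef_rot: [-180.0, 0.0, -136.4]
contact_force: [2.4, -2.0, 3.8]
gripper_width: 0.0115
gripper_force: 10.0
time_s: 52.18
tcp_pos: [0.6471, -0.1274, 0.2678]
eef_rot: [180.0, -0.0, -136.4]
contact_force: [-1.3, 1.1, 6.2]
gripper_width: 0.0117
gripper_force: 10.0
```

```bash
python3 -m handwheel '[[0.5,0,0,0,0],[0.5,0,0,0,0],[0.5,0,0,4,0],[0.5,0,0,8,0],[0.5,-5,-4,10,0],[0.5,-10,-9,10,0],[0.5,-15,-14,10,0],[0.5,-20,-19,10,0]]'; python3 -m handwheel '[[0.5,-3,-5,0,0],[0.5,-6,-10,0,0],[0.5,-6,-10,0,0],[0.5,-6,-10,0,0],[0.5,-6,-10,0,0],[0.5,-6,-10,0,0]]'; python3 - <<'E'
from m import *
im,d=imaging.capture('side'); C=cloud('side',d); q=C[...,:2]-O; X=R2(a)[:,0];Y=R2(a)[:,1]; lx=q@X; ly=q@Y
for lo,hi in((-.19,-.05),(.03,.19)):
    g=(lx<-.08)&(lx>-.115)&(C[...,2]>.05)&(C[...,2]<.22)&(ly>lo)&(ly<hi); print('front',g.sum(),np.median(lx[g]),np.polyfit(ly[g],lx[g],1))
k=(abs(C[...,0]-.67)<.09)&(abs(C[...,1]+.15)<.08)&(C[...,2]>.262)&(C[...,2]<.293); P=C[k]; print('knob',len(P),P.mean(0),P.min(0),P.max(0))
save('side9.png',im)
E
```

```text
time_s: 53.18
tcp_pos: [0.4661, -0.2979, 0.3672]
eef_rot: [180.0, 0.0, -136.4]
contact_force: [0.8, -0.5, 0.5]
gripper_width: 0.044
gripper_force: 0.0
time_s: 53.92
tcp_pos: [0.4084, -0.3962, 0.3675]
eef_rot: [180.0, 0.0, -136.3]
contact_force: [0.2, 0.5, 0.3]
gripper_width: 0.0437
gripper_force: 0.0
front 836 -0.0993965611057648 [ 0.00052311 -0.09936049]
front 1419 -0.09945410248943871 [ 0.00310965 -0.09989868]
knob 37 [ 0.64376632 -0.12540263  0.27875625] [ 0.63706502 -0.13184253  0.2630467 ] [ 0.65150681 -0.11805167  0.29210415]
```

View pics/side9.png

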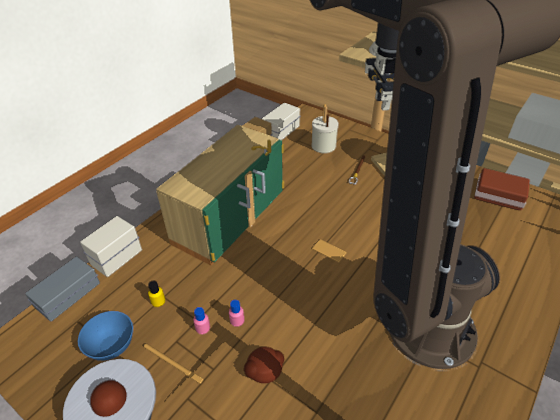

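Both leaves are shut, the hook is over its pin, and only the look-alikes are left: (156,293), (201,320) and (236,313). The tools haven't moved.

```bash
python3 -c "
from plant import r
print(r.close_job())"
```

```text
the job is handed in; nothing more can be done
None
```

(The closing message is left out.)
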